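# Seat a sample plate under the hold-down spring and shut the autosampler tray

## Task

The blue-covered sample plate lies loose at the back of the autosampler's drawn-out tray, riding too high on the sprung cold plate to go under the hold-down spring. With shut fingertips on the blue cover, press the plate down hard and, keeping the pressure on, slide it towards the tray's front panel until its edge has passed under the leaf spring and it rests against the front stop; then let go of it and push the tray fully shut by its front panel. The plate must never be lifted out of its nest, and the vials and other things on the bench must be left standing where they are.

Things in the scene. Friction and masses are not known exactly. Their poses are not given: they have to be found in the camera images.
- plate_top (a point): middle of the flat top of the sample plate: a loose well plate, 0.14 to 0.28 kg, with a hard blue cover; 85.5 mm along its x (the way it slides; x points like the tray's), 127.8 mm along y, 16.5 mm high. Its top starts 38.5 mm above the bench. It slides easily on the metal (friction about 0.15); fingertips grip the cover well.
- tray_stop (a point): middle of the front stop's face in the tray, 22 mm above the bench. Tray axes: x from the front panel into the instrument, y across, z up. Home: the plate's front edge touches this face, so plate_top is 42.8 mm from here along +x (69 to 78 mm at the start). The plate lies in a nest with side guides (about 1.5 mm play each side) and a rear wall, all lower than its top.
- tray_front (a point): middle of the outer face of the tray's white front panel (230 mm wide, upright, from 6 to 52 mm above the bench), 29 mm above the bench and 30 mm from tray_stop; axes as there: push along +x to shut. The instrument around the tray's mouth is 78 mm high for the first 70 mm of its depth, then 218 mm (bottles on top to 345 mm).
- tray (a joint): how far the tray has been pushed in, m: 0 = fully drawn out against its stop, as at the start; 0.208 = fully shut. It stays where it is left and takes about 3 to 4 N to push in.
- cold_plate (a joint): sprung aluminium cold plate under the sample plate, m: 0 = up, 0.004 = pressed right down. A push of about 3 N on the sample plate starts it, about 7 N bottoms it; it stays level. Press with 12 to 20 N while sliding: with much less the fingertips slip on the cover. The sample plate must be about 2.5 mm down for its edge to pass under the spring's nose; else it butts against it.
- hold_down (a joint): steel leaf spring riveted on the front stop, rad: 0 at rest, grows as it is lifted; about 0.18 with the plate home. 62 mm wide, centred on the tray; its turned-up nose ends 24 mm inside the stop's face (+x of tray_stop), 39 mm above the bench, so it covers the front 24 mm of the plate at home. It adds about 2 N of drag.
- vial_a: capped glass vial, 23 mm diameter, 75 mm high, standing beside the tray, loose; origin at the middle of its foot
- vial_b: another such vial (red cap), on the other side of the tray; origin at the middle of its foot
- vial_c: another such vial, in front of the tray and to one side; origin at the middle of its foot
- spare_plate: loose plate of the same size with a grey cover, flat on the bench, not part of the job; origin at the middle of its underside
- crimper: blue-handled crimping pliers lying on the bench, about 210 mm long, 22 mm high; origin under the round head
- cap_jar: jar, 60 mm diameter, 62 mm high; origin at the middle of its foot
- wash_bottle: white bottle with a red cap, 64 mm diameter, 150 mm high; origin at the middle of its foot
There are look-alikes about, which are no part of the job. What is shaped like the part that bears plate_top but green or turquoise is not meant.

How it is judged:
By the outcome, as a careful person would: the job done as asked, in the order asked, and still so for the second after the job is handed in, with the robot touching nothing.
It also fails if it takes over 50 s, if anything falls off the work surface, if the arm or the gripper's body presses on something with over 40 N, if the wrist force passes 120 N, or if a joint passes its speed limit or range.

## Robot

A 6-joint arm with a two-finger parallel gripper is mounted at the origin on the work surface. World frame = base frame: x ahead of the robot, y to its left, z up, the work surface at z = 0. Lengths are in mm, angles in rad, forces in N, time in s.
With the tool pointing down it reaches from about 350 to 975 mm from the base axis. Payload 7.1 kg.
Tool frame: the origin (TCP) lies on the front face of the gripper's body, between the roots of the fingers; the fingertips stand 80 mm ahead of it and the grasp point (between the pads) lies 61 mm ahead of it; z points along the fingers, y is the line along which they close (so a half turn about z gives the same grasp; the last joint's range is limited). The gripper opens to 88 mm and grips with 3 to 60 N. Pads are 20 mm wide; open, the fingers measure 115 mm over their backs; the gripper's body (75 mm by 178 mm) begins 61 mm behind the grasp point.
Start: joints at [1.095, 0.423, 1.63, -0, 1.089, -0.019], TCP at [275.642, 560.916, 302.675] pointing down, gripper open.
Joint ranges: [-3, 3], [-0.9, 2.11], [0.09, 2.58], [-1.31, 4.45], [0.11, 2.69], [-2.54, 2.54]. Speed limits (rad/s): [2.39, 2.39, 3.01, 3.14, 3.14, 3.14].

## Interface

Orientations are given as a rotation vector (axis times angle).
In Python, from workcell import readout, vision, close_job gives the robot as it stands.
- The arm moves only by the tool servo_tool, never from a script. Its argument "plan" is a list that holds one entry, the list of rows, each a list of 7 numbers: the gripper command: -1 is fully open, 1 is shut, values between are in proportion, then the shift along the world's x, y, z in units of 40 mm (1.0 is 40 mm), then the turn, a rotation vector about the world's x, y, z in units of 5 degrees (1.0 is 5 degrees). A call has 1 to 5 rows; each row shifts and turns the commanded pose from where the row before left it; what a row does not reach is not made up. A row lasts 1/12 s, in which the tool goes at most 41.7 mm and 7.16 degrees, less where a joint would pass 70% of its speed; a pose out of reach is approached as far as the arm can. A call is refused whole if a number of a shift passes 1 or a number of a turn 1, either way. A call with a gripper value outside its range is refused whole. The fingers move at their own pace and stop on an object; the grip force is fixed at half the most. Time passes only in rows, so rows that do not move let the fingers close. It gives the time, the measured TCP pose, the force, the opening and the grip force at its end, in the units of the state.
- readout.get_obs(): the state, without advancing time (a new reading comes with each control period).
- vision.get_image(name): name is "scene" or "top" or "wrist"; returns the picture (400x640x3 uint8, red, green, blue); there is no depth.
- vision.camera_params(name): a dict with "fx", "fy", "cx", "cy" (pixels), "rvec" (rotation vector, rad) and "tvec" (3), from world to camera coordinates, as OpenCV has them; the wrist camera has in their place "hand_eye" (4x4, takes a point from camera to tool coordinates, whose origin is the TCP and whose axes are the flange's). Camera axes: x right, y down, z forward; pixel columns grow to the right and rows downward; lengths in mm; the calibration is good to about 2 mm. A picture is of the moment at which its call begins: read the wrist's pose just before it. camera_params takes no time and is no camera call.
- close_job(): hands the job in; it is judged then, once.
The state is a dict: "t": time; "qpos": joint angles; "qvel": joint speeds; "joint_torque": joint torques, N m; "ee_pos": TCP position; "orientation": TCP orientation; "ft_force": force on the tool from outside, world axes, zero at the start; "moment": the same for the moment, N m; "width": finger opening in mm; "grasp_force": force on a finger pad.
Only numpy, scipy, OpenCV 4.12 (cv2) and the standard library are available. Lean on these libraries where they do the work, as an engineer would, in place of code of your own. Each camera call takes 0.05 s, during which the arm holds its last target. There are 200 camera calls.

## Working session

There is one attempt and no reset: what is moved stays moved. The work goes in short steps, Python scripts to look and compute and a tool call to move; the robot and the scene stay as the last step left them, time stands still between calls to the robot, and variables do not carry over. Pictures are saved under pics/ and viewed, at most 10 in all, crops included, and the job is handed in when it is done.

Besides the shell and the picture viewer there is one more tool, called after "Request:" as name([rows], argument=value, ...), one row to a line, values as JSON. servo_tool: Moves the arm, as the interface text tells. Its arguments: {"type":"object","properties":{"plan":{"type":"array"}},"required":["plan"]}

```bash
mkdir -p pics
python3 - <<'E'
from workcell import readout, vision
import cv2
for n in("scene","top"):
    im=vision.get_image(n); cv2.imwrite(f"pics/{n}0.png",cv2.resize(im[:,:,::-1],(800,500),interpolation=cv2.INTER_CUBIC)); cv2.imwrite(f"{n}_raw.png",im[:,:,::-1])
    print(n,vision.camera_params(n))
print(vision.camera_params("wrist"))
print(readout.get_obs())
E
```

```text
scene {'fx': 472.5177086431256, 'fy': 472.5177086431256, 'cx': 324.28396017354066, 'cy': 193.86968034651125, 'rvec': array([ 0.99334165,  2.54518309, -0.97168838]), 'tvec': array([ 499.47640556, -189.94181215, 1275.05404216])}
top {'fx': 394.54565094871936, 'fy': 394.54565094871936, 'cx': 319.3370639890352, 'cy': 200.55396944914295, 'rvec': array([ 2.18659307, -2.23452444,  0.10114557]), 'tvec': array([-142.18731728,  581.37700137, 1011.99920528])}
{'fx': 295.9790071694643, 'fy': 295.9790071694643, 'cx': 318.16869910740746, 'cy': 200.92485458299265, 'hand_eye': array([[ 1.04799515e-05, -9.68519877e-01, -2.48936232e-01,
         6.83248591e+01],
       [ 9.99999857e-01,  1.43399461e-04, -5.15815946e-04,
         2.86154443e-01],
       [ 5.35275318e-04, -2.48936191e-01,  9.68519740e-01,
        -8.11039872e+01],
       [ 0.00000000e+00,  0.00000000e+00,  0.00000000e+00,
         1.00000000e+00]])}
{'t': 0.1, 'qpos': array([ 1.09500670e+00,  4.23770726e-01,  1.63060448e+00,  7.36108845e-06,
        1.08860251e+00, -1.89690371e-02]), 'qvel': array([-0.00057242, -0.00193218, -0.00293186, -0.00016363, -0.00111454,
        0.00068384]), 'joint_torque': array([ 5.69868735e-04, -5.45617247e+01, -2.74323303e+01,  6.45420514e-02,
        1.88363803e-02, -3.99267810e-05]), 'ee_pos': array([275.46439501, 560.58453101, 301.9789923 ]), 'orientation': array([-7.11275760e-01, -3.05965949e+00,  2.10667953e-03]), 'ft_force': array([0.77536362, 0.52704723, 0.75590258]), 'moment': array([ 0.03669472, -0.03418158,  0.02008397]), 'grasp_force': 0.0, 'width': 87.4585826550966}
```

View pics/scene0.png

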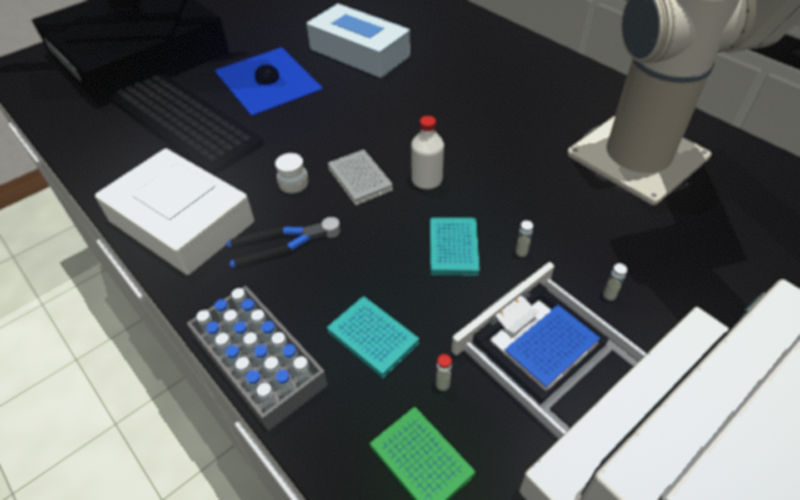

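View pics/top0.png

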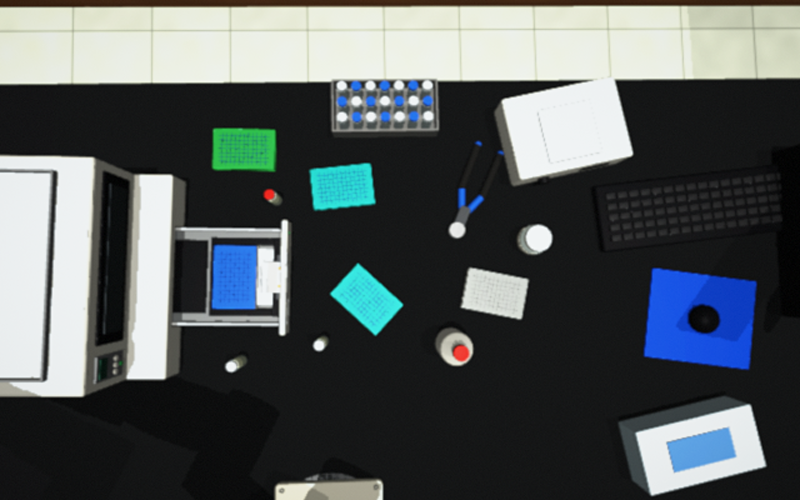

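The blue plate in the tray is at scene (552,345) and top (235,277). The look-alikes are turquoise at top (342,186) and (367,298), and green at (244,149). Only the blue one lies in the tray, so I'll confirm it in an enlarged crop.

Run:
```python
import cv2,numpy as np
t=cv2.imread("top_raw.png")[170:275,130:240]; s=cv2.imread("scene_raw.png")[205:325,355:515]
a=cv2.resize(t,None,fx=5,fy=5,interpolation=cv2.INTER_CUBIC); a=cv2.resize(t,(440,420),interpolation=cv2.INTER_CUBIC)
b=cv2.resize(s,(800,600),interpolation=cv2.INTER_CUBIC)
cv2.imwrite("pics/tc.png",cv2.resize(t,(628,600),interpolation=cv2.INTER_CUBIC)); cv2.imwrite("pics/sc.png",b)
```

```text
(no output)
```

View pics/tc.png

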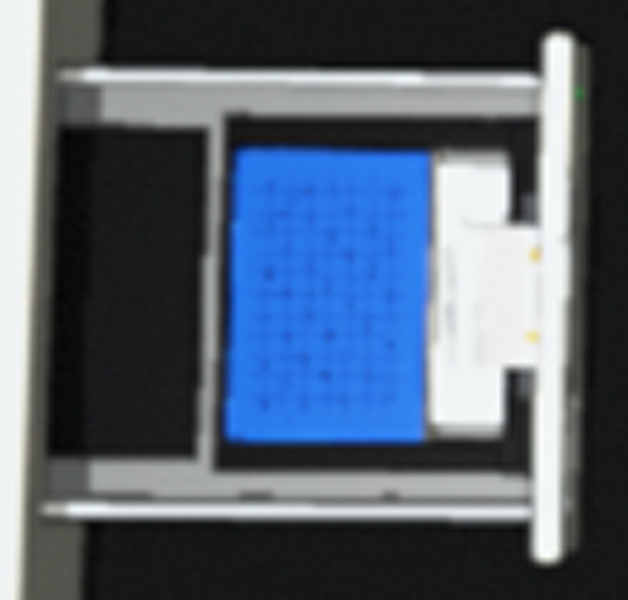

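View pics/sc.png

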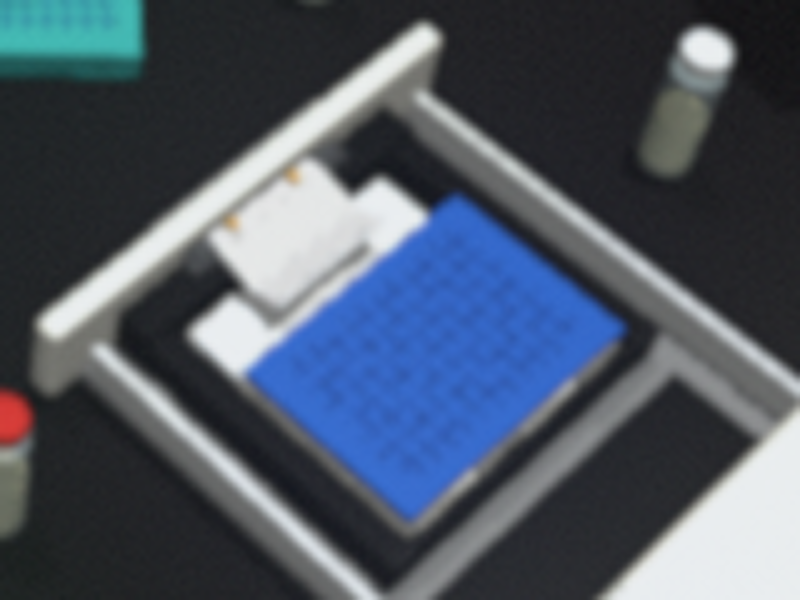

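```bash
cat > geo.py <<'E'
import numpy as np,cv2
from workcell import vision
def cam(n):
    p=vision.camera_params(n);K=np.array([[p['fx'],0,p['cx']],[0,p['fy'],p['cy']],[0,0,1]])
    return K@np.c_[cv2.Rodrigues(p['rvec'])[0],p['tvec']]
def tri(a,b):
    X=cv2.triangulatePoints(cam('top'),cam('scene'),np.float64(a).reshape(2,1),np.float64(b).reshape(2,1)); return (X[:3]/X[3]).ravel()
def atz(n,uv,z):
    P=cam(n);H=np.c_[P[:,0],P[:,1],P[:,2]*z+P[:,3]];q=np.linalg.solve(H,[*uv,1]);return q[:2]/q[2]
E
python3 - <<'E'
from geo import *
T=lambda u,v:(130+u/5.709,170+v/5.714); S=lambda u,v:(355+u/5,205+v/5)
np.set_printoptions(precision=1,suppress=True)
for n,a,b,z in [("front near",(428,441),(458,195),38.5),("front far",(430,150),(248,375),38.5),("back near",(227,440),(627,327),38.5),("back far",(235,148),(408,522),38.5),("panel near",(562,562),(425,22),52),("panel far",(575,35),(38,322),52)]:
    a=T(*a);b=S(*b);print(n,tri(a,b),atz('top',a,z),atz('scene',b,z))
for n,uv,z in [("vialred",(271,196),75),("vial2",(320,343),75),("vial3",(235,365),75)]: print(n,atz('top',(uv[0]*.8,uv[1]*.8),z))
E
```

```text
front near [463.  141.1  30.8] [465.4 136.9] [466.6 144.9]
front far [592.2 139.2  32.1] [594.  135.2] [593.8 142.8]
back near [466.6 227.5  33.8] [468.  224.5] [468.7 229.3]
back far [596.2 222.9  34.4] [596.6 220.8] [597.7 224.3]
panel near [410.1  79.3  45. ] [412.4  76.1] [414.1  83.2]
panel far [641.1  71.7  45. ] [642.5  68.2] [642.8  76.1]
vialred [688.1  97.4]
vial2 [398.6   5.4]
vial3 [361.  168.9]
```

The crop shows the blue-covered plate at the back of the nest in the drawn-out tray, with the white cold plate and leaf spring in front of it. Its centre is about (531,182) and the panel centre about (527,76). The tray's +x is about (0.034,1,0) in world axes. I'll raise the arm first, then travel.

Request:
servo_tool([
  [[1, 0, 0, 1, 0, 0, 0], [1, 0, 0, 1, 0, 0, 0], [1, 0.1, -0.5, 1, 0, 0, -1], [1, 0.2, -0.9, 0, 0, 0, -1], [1, 0.2, -0.9, 0, 0, 0, -1]],
])

```text
t: 0.52
ee_pos: [295.6, 470.6, 422.0]
orientation: [1.108, 2.939, 0.007]
ft_force: [1.9, -0.8, -0.8]
width: 58.0
grasp_force: 0.0
```

Request:
servo_tool([
  [[1, 0.2, -0.9, 0, 0, 0, -1], [1, 0.2, -0.9, 0, 0, 0, -1], [1, 0.2, -0.9, 0, 0, 0, -1], [1, 0.3, -0.9, 0, 0, 0, -1], [1, 0.5, -0.8, 0, 0, 0, -1]],
])

```text
t: 0.93
ee_pos: [350.3, 292.2, 419.6]
orientation: [-1.719, -2.629, 0.001]
ft_force: [0.3, 0.9, -0.4]
width: 24.2
grasp_force: 0.0
```

Request:
servo_tool([
  [[1, 0.6, -0.6, -0.3, 0, 0, -1], [1, 0.8, -0.6, -0.5, 0, 0, -1], [1, 0.8, -0.6, -0.8, 0, 0, -1], [1, 0.8, -0.5, -0.8, 0, 0, -1], [1, 0.8, -0.3, -0.8, 0, 0, -1]],
])

```text
t: 1.35
ee_pos: [487.5, 199.1, 306.9]
orientation: [2.25, 2.192, 0.001]
ft_force: [0.5, 1.3, 0.2]
width: 0.5
grasp_force: 0.0
```

Request:
servo_tool([
  [[1, 0.7, -0.4, -0.8, 0, 0, 0], [1, 0.3, 0, -0.3, 0, 0, 0], [1, 0, 0, 0, 0, 0, 0], [1, 0, 0, 0, 0, 0, 0]],
])

```text
t: 1.68
ee_pos: [523.9, 185.9, 265.5]
orientation: [-2.244, -2.197, 0.004]
ft_force: [-0.3, 0.5, -0.0]
width: 0.2
grasp_force: 0.0
```

Run:
```python
from workcell import readout, vision
import cv2,numpy as np
o=readout.get_obs(); im=vision.get_image("wrist")
np.savez("w1.npz",p=o['ee_pos'],r=o['orientation']); print(o['ee_pos'],o['orientation'],o['ft_force'])
cv2.imwrite("pics/w1.png",cv2.resize(im[:,:,::-1],(800,500),interpolation=cv2.INTER_CUBIC))
```

```text
[523.94476655 185.94744482 265.45140983] [-2.24409903 -2.19665065  0.00371569] [-0.2535078   0.47997865 -0.02771194]
```

View pics/w1.png

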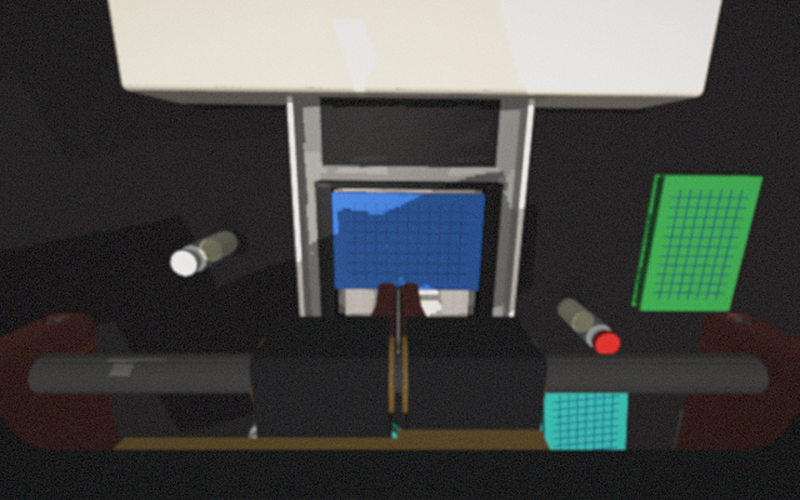

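The wrist view shows the blue plate with corners at about (333,193), (485,195), (480,291) and (334,287). The fingertips show at (398,290), and the mouth edge is at row 92.

```bash
cat >> geo.py <<'E'
def wr(f,uv,z):
    d=np.load(f);p=vision.camera_params("wrist");h=p['hand_eye'];R=cv2.Rodrigues(d['r'])[0]
    c=R@h[:3,3]+d['p'];v=R@h[:3,:3]@[(uv[0]-p['cx'])/p['fx'],(uv[1]-p['cy'])/p['fy'],1]
    return (c+v*(z-c[2])/v[2])[:2],c,v
E
python3 - <<'E'
from geo import *
Q=[];bn=[(333,193),(485,195),(480,291),(334,287)]
tp=[(235-8,440),(235,148),(430,150),(428,441)]
for (u,v),(a,b) in zip(bn,tp):
    q,c,d=wr("w1.npz",(u*.8,v*.8),38.5);Q.append(q)
    # triangulate with top
    P=cam("top");C=-np.linalg.solve(P[:,:3],P[:,3]);e=np.linalg.solve(P[:,:3],[130+a/5.709,170+b/5.714,1])
    A=np.c_[d,-e];s=np.linalg.lstsq(A,C-c,rcond=None)[0];print(q,"tri",(c+d*s[0]+C+e*s[1])/2)
print("centre",np.mean(Q,0))
print("mouth top",[wr("w1.npz",(u*.8,92*.8),78)[0] for u in(125,700)])
E
```

```text
[470.11437485 225.39466427] tri [468.67734072 225.31419777  35.21243546]
[595.72385964 221.11889048] tri [596.38477037 221.07765582  37.11829593]
[594.49426354 136.78962088] tri [594.57093102 135.85507706  36.25905237]
[465.62204645 143.10112109] tri [464.30772467 139.49880117  28.81799276]
centre [531.48863612 181.60107418]
mouth top [array([340.88732289, 299.79933727]), array([728.53164998, 291.27769277])]
```

Request:
servo_tool([
  [[1, 0.2, -0.05, -0.9, 0, 0, 0], [1, 0, 0, -0.9, 0, 0, 0], [1, 0, 0, -0.9, 0, 0, 0], [1, 0, 0, -0.6, 0, 0, 0], [1, 0, 0, 0, 0, 0, 0]],
])

```text
t: 2.15
ee_pos: [529.4, 184.4, 131.7]
orientation: [-2.241, -2.198, 0.008]
ft_force: [-1.4, 0.1, -0.3]
width: 0.3
grasp_force: 0.0
```

Request:
servo_tool([
  [[1, 0.05, 0, -0.1, 0, 0, 0], [1, 0, 0, -0.1, 0, 0, 0], [1, 0, 0, -0.1, 0, 0, 0], [1, 0, 0, 0, 0, 0, 0]],
])

```text
t: 2.48
ee_pos: [534.9, 184.6, 123.5]
orientation: [2.243, 2.198, 0.003]
ft_force: [-0.8, -0.2, -0.1]
width: 0.5
grasp_force: 0.0
```

Request:
servo_tool([
  [[1, 0, 0, -0.05, 0, 0, 0], [1, 0, 0, 0, 0, 0, 0]],
])

```text
t: 2.65
ee_pos: [534.6, 184.4, 121.0]
orientation: [2.244, 2.198, 0.001]
ft_force: [0.2, 0.1, -0.0]
width: 0.4
grasp_force: 0.0
```

Request:
servo_tool([
  [[1, -0.06, 0, -0.05, 0, 0, 0], [1, 0, 0, 0, 0, 0, 0]],
])

```text
t: 2.82
ee_pos: [531.9, 184.3, 118.6]
orientation: [2.244, 2.198, 0.001]
ft_force: [-0.1, 0.3, 2.8]
width: 0.5
grasp_force: 1.5
```

Request:
servo_tool([
  [[1, 0, 0, -0.04, 0, 0, 0], [1, 0, 0, 0, 0, 0, 0]],
])

```text
t: 2.98
ee_pos: [531.9, 184.3, 116.9]
orientation: [2.244, 2.199, 0.0]
ft_force: [-1.1, 0.2, 3.6]
width: 0.4
grasp_force: 2.3
```

Request:
servo_tool([
  [[1, 0, 0, -0.05, 0, 0, 0], [1, 0, 0, 0, 0, 0, 0]],
])

```text
t: 3.15
ee_pos: [532.0, 184.3, 114.9]
orientation: [2.244, 2.198, 0.0]
ft_force: [-2.1, 0.8, 6.0]
width: 0.3
grasp_force: 3.2
```

Contact is at TCP z 118.6, which puts the plate top at 38.6 mm. I'll keep pressing.

Request:
servo_tool([
  [[1, 0, 0, -0.05, 0, 0, 0], [1, 0, 0, 0, 0, 0, 0]],
])

```text
t: 3.32
ee_pos: [532.1, 184.4, 114.6]
orientation: [-2.244, -2.198, -0.0]
ft_force: [-6.6, -0.7, 22.8]
width: 0.2
grasp_force: 11.7
```

Request:
servo_tool([
  [[1, 0, 0, -0.03, 0, 0, 0], [1, 0, 0, 0, 0, 0, 0]],
])

```text
t: 3.48
ee_pos: [532.1, 184.5, 114.5]
orientation: [-2.244, -2.198, -0.001]
ft_force: [-9.8, -1.2, 35.3]
width: 0.6
grasp_force: 17.7
```

Request:
servo_tool([
  [[1, -0.01, 0, 0.045, 0, 0, 0], [1, 0, 0, 0, 0, 0, 0]],
])

```text
t: 3.65
ee_pos: [531.9, 184.5, 114.7]
orientation: [2.244, 2.198, 0.002]
ft_force: [-4.2, -0.2, 16.8]
width: 0.7
grasp_force: 8.2
```

Request:
servo_tool([
  [[1, -0.01, -0.08, 0, 0, 0, 0], [1, -0.005, -0.08, 0, 0, 0, 0], [1, 0, 0, 0, 0, 0, 0]],
])

```text
t: 3.9
ee_pos: [532.3, 178.4, 114.8]
orientation: [2.244, 2.197, 0.006]
ft_force: [-0.1, 1.5, 12.0]
width: 0.3
grasp_force: 6.1
```

Request:
servo_tool([
  [[1, -0.005, -0.08, 0, 0, 0, 0], [1, 0, -0.08, 0, 0, 0, 0], [1, 0, 0, 0, 0, 0, 0]],
])

```text
t: 4.15
ee_pos: [532.3, 172.0, 114.8]
orientation: [2.243, 2.197, 0.006]
ft_force: [0.8, 1.7, 11.8]
width: 0.7
grasp_force: 5.9
```

Sliding well, with drag at 1.7 N. I'll add a little pressure.

Request:
servo_tool([
  [[1, -0.01, -0.08, -0.012, 0, 0, 0], [1, -0.005, -0.06, 0, 0, 0, 0], [1, 0, 0, 0, 0, 0, 0]],
])

```text
t: 4.4
ee_pos: [532.3, 166.8, 114.7]
orientation: [2.243, 2.196, 0.009]
ft_force: [-0.1, 3.0, 14.4]
width: 0.1
grasp_force: 7.1
```

Request:
servo_tool([
  [[1, -0.005, -0.06, 0, 0, 0, 0], [1, 0, -0.06, 0, 0, 0, 0], [1, 0, 0, 0, 0, 0, 0]],
])

```text
t: 4.65
ee_pos: [532.2, 162.3, 114.8]
orientation: [2.243, 2.196, 0.009]
ft_force: [0.8, 5.7, 13.1]
width: 0.3
grasp_force: 6.9
```

Request:
servo_tool([
  [[1, -0.005, -0.06, -0.015, 0, 0, 0], [1, 0, -0.04, 0, 0, 0, 0], [1, 0, 0, 0, 0, 0, 0]],
])

```text
t: 4.9
ee_pos: [532.4, 158.7, 114.7]
orientation: [2.243, 2.196, 0.011]
ft_force: [0.4, 6.6, 18.3]
width: 0.1
grasp_force: 9.1
```

Request:
servo_tool([
  [[1, -0.005, -0.04, 0, 0, 0, 0], [1, 0, -0.04, 0, 0, 0, 0], [1, 0, 0, 0, 0, 0, 0]],
])

```text
t: 5.15
ee_pos: [532.3, 155.4, 114.7]
orientation: [2.243, 2.196, 0.011]
ft_force: [0.4, 6.0, 17.9]
width: 0.6
grasp_force: 8.9
```

Request:
servo_tool([
  [[1, 0, -0.04, 0, 0, 0, 0], [1, 0, -0.03, 0, 0, 0, 0], [1, 0, 0, 0, 0, 0, 0]],
])

```text
t: 5.4
ee_pos: [532.3, 152.7, 114.7]
orientation: [2.243, 2.196, 0.011]
ft_force: [-0.2, 7.2, 17.2]
width: 0.3
grasp_force: 9.0
```

Request:
servo_tool([
  [[1, 0, -0.03, 0, 0, 0, 0], [1, 0, 0, 0, 0, 0, 0]],
])

```text
t: 5.57
ee_pos: [532.3, 151.5, 114.7]
orientation: [2.243, 2.196, 0.011]
ft_force: [0.4, 7.2, 18.7]
width: 0.2
grasp_force: 9.0
```

Request:
servo_tool([
  [[1, 0, -0.03, 0, 0, 0, 0], [1, 0, 0, 0, 0, 0, 0]],
])

```text
t: 5.73
ee_pos: [532.3, 150.4, 114.7]
orientation: [2.243, 2.196, 0.011]
ft_force: [0.0, 7.8, 17.7]
width: 0.5
grasp_force: 9.0
```

Request:
servo_tool([
  [[1, 0, -0.03, 0, 0, 0, 0], [1, 0, 0, 0, 0, 0, 0]],
])

```text
t: 5.9
ee_pos: [532.3, 149.7, 114.7]
orientation: [2.244, 2.196, 0.012]
ft_force: [-1.3, 11.3, 18.6]
width: 0.5
grasp_force: 8.7
```

Request:
servo_tool([
  [[1, 0, -0.03, 0, 0, 0, 0], [1, 0, 0, 0, 0, 0, 0]],
])

```text
t: 6.07
ee_pos: [532.3, 148.8, 114.7]
orientation: [2.244, 2.196, 0.013]
ft_force: [-0.4, 13.4, 17.3]
width: 0.6
grasp_force: 8.6
```

Run:
```python
from workcell import vision
import cv2,numpy as np
t=vision.get_image("top")[170:275,130:240,::-1]; s=vision.get_image("scene")[205:325,355:515,::-1]
cv2.imwrite("pics/m1.png",np.hstack([cv2.resize(t,(380,363),interpolation=cv2.INTER_CUBIC),cv2.resize(s,(420,363),interpolation=cv2.INTER_CUBIC)]))
```

```text
(no output)
```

View pics/m1.png

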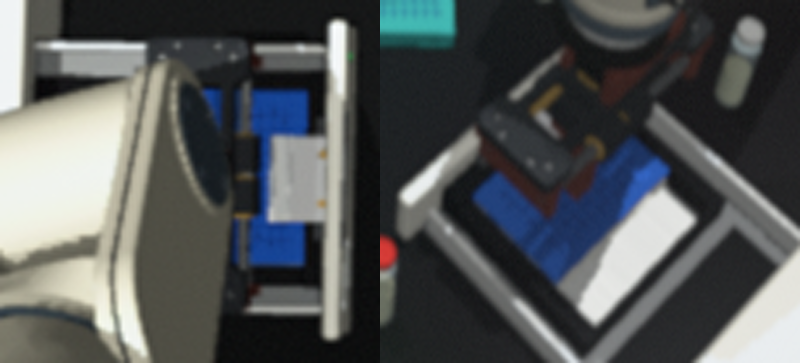

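The spring (270–325,178) now lies over the blue plate, and the plate's front edge (307) is at the stop. I'll give one firmer nudge to make sure it's seated.

Request:
servo_tool([
  [[1, 0, 0, -0.02, 0, 0, 0], [1, 0, -0.04, 0, 0, 0, 0], [1, 0, 0, 0, 0, 0, 0]],
])

```text
t: 6.42
ee_pos: [532.4, 147.8, 114.6]
orientation: [2.245, 2.196, 0.014]
ft_force: [-3.5, 17.6, 25.2]
width: 0.5
grasp_force: 12.2
```

Request:
servo_tool([
  [[1, 0, 0, 0.1, 0, 0, 0], [1, 0, 0, 0.4, 0, 0, 0], [1, 0, 0, 0.9, 0, 0, 0], [1, 0, -0.3, 0.7, 0, 0, 0], [1, 0, -0.8, 0, 0, 0, 0]],
])

```text
t: 6.83
ee_pos: [532.4, 102.9, 200.2]
orientation: [2.237, 2.199, 0.012]
ft_force: [1.2, 0.1, 0.2]
width: 0.5
grasp_force: 0.0
```

Request:
servo_tool([
  [[1, 0, -0.9, 0, 1, 0, 0], [1, 0, -0.9, 0, 1, 0, 0], [1, 0, -0.7, 0, 1, 0, 0], [1, 0, 0, 0, 1, 0, 0], [1, 0, 0, 0, 1, 0, 0]],
])

```text
t: 7.25
ee_pos: [529.7, 1.5, 195.7]
orientation: [-2.003, -1.957, -0.433]
ft_force: [-0.3, 0.8, 0.6]
width: 0.7
grasp_force: 0.0
```

Request:
servo_tool([
  [[1, 0, 0, 0, 1, 0, 0], [1, 0, 0, 0, 0, 0, 0], [1, 0, 0, 0, 0, 0, 0]],
])

```text
t: 7.5
ee_pos: [529.2, 2.5, 194.6]
orientation: [-1.951, -1.908, -0.501]
ft_force: [0.5, -0.1, -0.5]
width: 0.8
grasp_force: 0.0
```

Run:
```python
from workcell import vision,readout
import cv2,numpy as np
o=readout.get_obs();R=cv2.Rodrigues(o['orientation'])[0];print(o['ee_pos'],"tip",o['ee_pos']+80*R[:,2],R.round(2),o['ft_force'])
t=vision.get_image("top")[150:285,120:300,::-1]; s=vision.get_image("scene")[175:325,315:515,::-1]
cv2.imwrite("pics/m2.png",np.hstack([cv2.resize(t,(400,300),interpolation=cv2.INTER_CUBIC),cv2.resize(s,(400,300),interpolation=cv2.INTER_CUBIC)]))
```

```text
[529.17864055   2.47302093 194.62484326] tip [529.04407297  41.87149378 124.99911362] [[ 0.02  1.   -0.  ]
 [ 0.87 -0.02  0.49]
 [ 0.49 -0.01 -0.87]] [ 0.48473742 -0.09515089 -0.51352648]
```

View pics/m2.png

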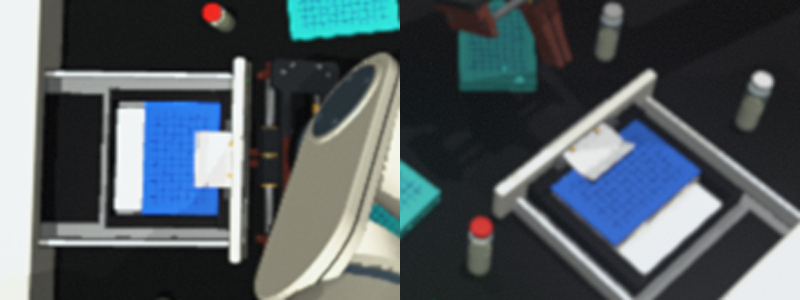

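The plate stays home with the spring on top of it. Next I'll lower the arm in front of the panel.

Request:
servo_tool([
  [[1, 0, 0, -0.9, 0, 0, 0], [1, 0, 0, -0.9, 0, 0, 0], [1, 0, 0, -0.6, 0, 0, 0], [1, 0, 0, 0, 0, 0, 0]],
])

```text
t: 7.93
ee_pos: [527.2, 4.7, 95.9]
orientation: [-1.945, -1.908, -0.496]
ft_force: [0.1, 0.2, -0.0]
width: 0.8
grasp_force: 0.0
```

Request:
servo_tool([
  [[1, 0, 0.2, 0, 0, 0, 0], [1, 0, 0.2, 0, 0, 0, 0], [1, 0, 0.1, 0, 0, 0, 0], [1, 0, 0.1, 0, 0, 0, 0], [1, 0, 0, 0, 0, 0, 0]],
])

```text
t: 8.35
ee_pos: [530.1, 28.3, 100.8]
orientation: [-1.947, -1.912, -0.506]
ft_force: [-1.0, -0.1, -0.2]
width: 0.6
grasp_force: 0.0
```

Request:
servo_tool([
  [[1, -0.03, 0.08, -0.08, 0, 0, 0], [1, 0, 0.08, 0, 0, 0, 0], [1, 0, 0.1, 0, 0, 0, 0], [1, 0, 0.1, 0, 0, 0, 0], [1, 0, 0.1, 0, 0, 0, 0]],
])

```text
t: 8.77
ee_pos: [528.5, 45.9, 96.2]
orientation: [-1.949, -1.909, -0.504]
ft_force: [0.4, -3.7, 0.8]
width: 0.4
grasp_force: 1.4
```

Request:
servo_tool([
  [[1, 0, 0.15, 0, 0, 0, 0], [1, 0, 0.15, 0, 0, 0, 0], [1, 0, 0.15, 0, 0, 0, 0], [1, 0.01, 0.15, 0, 0, 0, 0], [1, 0.01, 0.15, 0, 0, 0, 0]],
])

```text
t: 9.18
ee_pos: [528.8, 76.5, 96.1]
orientation: [-1.947, -1.909, -0.503]
ft_force: [-0.6, -3.5, 0.3]
width: 0.7
grasp_force: 1.5
```

Request:
servo_tool([
  [[1, 0.01, 0.2, 0, 0, 0, 0], [1, 0, 0.2, 0, 0, 0, 0], [1, 0.01, 0.2, 0, 0, 0, 0], [1, 0, 0.2, 0, 0, 0, 0], [1, 0.01, 0.2, 0, 0, 0, 0]],
])

```text
t: 9.6
ee_pos: [530.1, 116.7, 96.2]
orientation: [-1.948, -1.909, -0.503]
ft_force: [-1.6, -2.9, -0.4]
width: 0.3
grasp_force: 1.6
```

Request:
servo_tool([
  [[1, 0.01, 0.2, 0, 0, 0, 0], [1, 0, 0.2, 0, 0, 0, 0], [1, 0.01, 0.2, 0, 0, 0, 0], [1, 0, 0.2, 0, 0, 0, 0], [1, 0.01, 0.2, 0, 0, 0, 0]],
])

```text
t: 10.02
ee_pos: [531.4, 156.6, 96.2]
orientation: [-1.948, -1.909, -0.504]
ft_force: [-1.2, -3.8, -0.8]
width: 0.5
grasp_force: 1.6
```

Request:
servo_tool([
  [[1, 0.01, 0.2, 0, 0, 0, 0], [1, 0, 0.2, 0, 0, 0, 0], [1, 0.01, 0.2, 0, 0, 0, 0], [1, 0, 0.2, 0, 0, 0, 0], [1, 0.01, 0.1, 0, 0, 0, 0]],
])

```text
t: 10.43
ee_pos: [532.6, 193.0, 96.3]
orientation: [-1.947, -1.909, -0.504]
ft_force: [-2.4, -3.9, 0.3]
width: 0.7
grasp_force: 1.8
```

Request:
servo_tool([
  [[1, 0.01, 0.15, 0, 0, 0, 0], [1, 0, 0.15, 0, 0, 0, 0], [1, 0.01, 0.15, 0, 0, 0, 0], [1, 0, 0.15, 0, 0, 0, 0], [1, 0, 0.1, 0, 0, 0, 0]],
])

```text
t: 10.85
ee_pos: [533.6, 220.5, 96.3]
orientation: [-1.948, -1.909, -0.504]
ft_force: [0.1, -2.9, 0.3]
width: 0.4
grasp_force: 1.5
```

Request:
servo_tool([
  [[1, 0, 0.08, 0, 0, 0, 0], [1, 0, 0.08, 0, 0, 0, 0], [1, 0, 0.05, 0, 0, 0, 0], [1, 0, 0, 0, 0, 0, 0]],
])

```text
t: 11.18
ee_pos: [533.6, 228.6, 96.4]
orientation: [-1.948, -1.909, -0.504]
ft_force: [-0.3, -0.0, 0.1]
width: 0.3
grasp_force: 0.2
```

Request:
servo_tool([
  [[1, 0, 0.08, 0, 0, 0, 0], [1, 0, 0.05, 0, 0, 0, 0], [1, 0, 0.05, 0, 0, 0, 0]],
])

```text
t: 11.43
ee_pos: [533.8, 234.6, 96.2]
orientation: [-1.949, -1.911, -0.504]
ft_force: [-1.2, -20.9, 7.1]
width: 0.3
grasp_force: 10.7
```

Request:
servo_tool([
  [[1, 0, 0.05, 0, 0, 0, 0], [1, 0, 0.05, 0, 0, 0, 0], [1, 0, 0.05, 0, 0, 0, 0]],
])

```text
t: 11.68
ee_pos: [533.7, 236.0, 95.4]
orientation: [-1.956, -1.916, -0.501]
ft_force: [-4.8, -57.8, 18.0]
width: 0.6
grasp_force: 28.9
```

Shut against its end stop, with force rising sharply at TCP y of about 234. I'll back off straight away and check.

Request:
servo_tool([
  [[1, 0, -0.3, 0, 0, 0, 0], [1, 0, -0.5, 0, 0, 0, 0], [1, 0, -0.9, 0, 0, 0, 0], [1, 0, -0.9, 0.5, 0, 0, 0], [1, 0, -0.9, 0.8, 0, 0, 0]],
])

```text
t: 12.1
ee_pos: [531.8, 104.9, 142.5]
orientation: [-1.947, -1.906, -0.498]
ft_force: [0.7, 0.8, 0.4]
width: 0.5
grasp_force: 0.0
```

Request:
servo_tool([
  [[1, 0, -0.5, 0.9, 0, 0, 0], [1, 0, 0, 0.6, 0, 0, 0], [1, 0, 0, 0, 0, 0, 0]],
])

```text
t: 12.35
ee_pos: [535.9, 85.0, 208.6]
orientation: [-1.951, -1.911, -0.513]
ft_force: [0.4, -0.1, 0.6]
width: 0.7
grasp_force: 0.0
```

Run:
```python
from workcell import vision,readout
import cv2,numpy as np
t=vision.get_image("top")[110:320,100:320,::-1]; s=vision.get_image("scene")[145:395,315:640,::-1]
cv2.imwrite("pics/m3.png",np.hstack([cv2.resize(t,(380,363),interpolation=cv2.INTER_CUBIC),cv2.resize(s,(420,363),interpolation=cv2.INTER_CUBIC)]))
print(readout.get_obs()['ft_force'])
```

```text
[0.60029943 0.46050823 0.52334081]
```

View pics/m3.png

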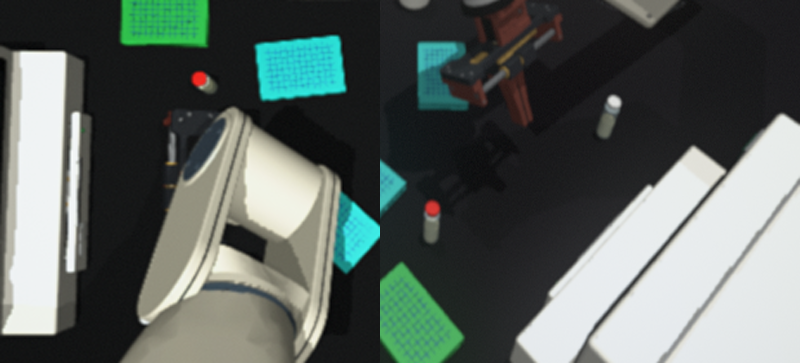

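The tray panel is flush with the instrument mouth (75,190). The red-cap vial and one white vial are in place, but the gripper hides the other white vial. I'll move aside and check that one.

Request:
servo_tool([
  [[1, 0, 0, 0.9, 0, 0, 0], [1, 0, 0, 0.9, 0, 0, 0], [1, 0.5, 0, 0.9, 0, 0, 0], [1, 0.8, 0, 0.5, 0, 0, 0], [1, 0, 0, 0, 0, 0, 0]],
])

```text
t: 12.87
ee_pos: [590.9, 87.1, 336.0]
orientation: [-1.949, -1.915, -0.515]
ft_force: [0.8, 0.0, 0.9]
width: 0.7
grasp_force: 0.0
```

Run:
```python
from workcell import vision
import cv2,numpy as np
s=vision.get_image("scene")[145:395,215:640,::-1]
cv2.imwrite("pics/m4.png",cv2.resize(s,(800,470),interpolation=cv2.INTER_CUBIC))
```

```text
(no output)
```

View pics/m4.png

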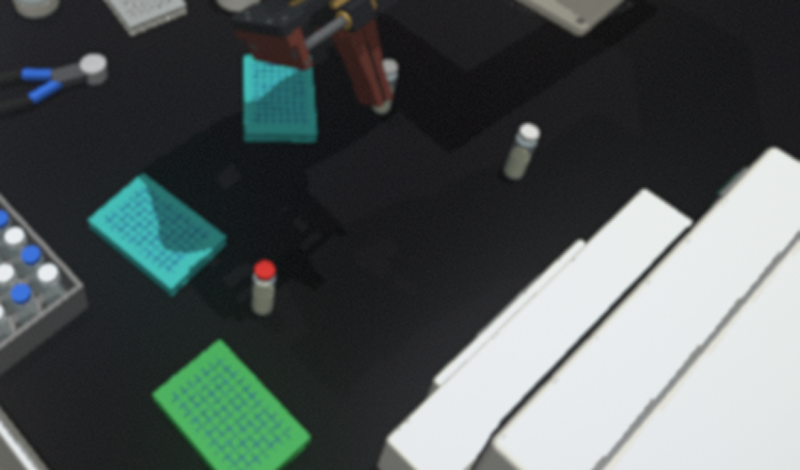

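All three vials are standing where they were; the third is at (387,85), partly behind the fingers. The tray is shut.

```bash
python3 -c "
from workcell import close_job
print(close_job())"
```

```text
the job is handed in; nothing more can be done
None
```

I pressed the blue plate down, slid it under the leaf spring to the front stop and pushed the tray shut; the last picture shows all three vials standing, and the job was handed in at about 13 s.

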